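# Set the router cutter one crank turn lower, coming up to the mark

### The job

The cutter of this router table stands exactly one turn of the lift crank too high, and the crank lies loose in the slack of its worn screw: turn it gently clockwise until you just feel it bite, take that as your mark on the dial, then wind it anticlockwise one full turn and about half a turn more, and come back up clockwise to the mark, so that the cutter ends one turn lower with the slack taken up on the raising side (if you overshoot, go well down again and come up afresh). Then let go of the crank and push the lock lever clockwise until it clamps firmly, without straining it. Keep off the cutter, and leave the gouge, the brush and the carving where they lie.

Things in the scene. Friction and masses are not known exactly. Their poses are not given: they have to be found in the camera images.
- dial_centre (a point): Centre of the dial's upper face, on the crank's upright axis. The dial: a flat aluminium disc, 80 mm across, 6 mm thick, with 40 dark graduations, fixed on the bright lift plate (235 x 306 mm, its top 39 mm above the bench) that is let into the thick table top. The point is 6 mm above the plate's top; x runs from the plate's front (robot side) to the wooden fence at the back, z up.
- crank_hub (a point): Point on the crank's axis at the top of its flat steel arm, 36 mm above the plate's top; x along the arm to the handle. Clockwise seen from above raises the cutter, 2 mm a turn. At each change of direction the crank first swings through its slack, about a quarter of a turn, with under 1 N at the handle; once it bites, the handle needs 5 to 8 N. It stays where it is left.
- handle (a point): Middle of the upright wooden handle on the crank arm, 60 mm from the crank's axis, 71 mm above the plate's top; x as crank_hub. It is 23 mm thick, stands from 37 to 104 mm above the plate and spins freely on its pin, so a gripper can hold it (firmly, some 30 N) and go round without turning itself. At the start it is somewhere within the slack.
- cutter_tip (a point): Centre of the upper end of the steel cutter, a 12.7 mm straight bit that stands about 20 mm out of the round opening in the middle of the plate, 92 mm from the crank's axis; sharp, do not touch.
- lock_pivot (a point): Point on the upright axis of the black lock lever, at the top of its arm, 32 mm above the plate's top, near the other end of the plate from the crank.
- lock_end (a point): The free end of the lock lever: the axis of an upright black stud of 18 mm diameter, 60 mm from the pivot, which stands from 21 to 51 mm above the plate's top (this point: 36 mm). The lever's arm is 14 mm wide, 22 to 32 mm above the plate. x points from the pivot outward.
- lock (a joint): Angle of the lock lever: 0 open (pointing to the fence), growing clockwise from above, stop at 2.4 rad. It drags with about 5 N at its end; beyond a fifth of a turn it clamps and stiffens: firm once moving it takes 10 to 15 N (when the hand stops, a steady 2 to 5 N of that pushes back), strained above about 22 N. It stays clamped when let go.
- gouge: A carving gouge with wooden handle, 230 mm long, origin under its middle; lies loose on the table top beside the plate; leave it alone.
- brush: A flat dusting brush with black handle, 180 mm long, origin under its metal ferrule; lies loose on the table top beside the plate; leave it alone.
- blank: A small half-finished bird carving of pale wood, about 100 x 55 x 38 mm, origin under its middle; lies loose on the table top beside the plate; leave it alone.

How it is judged:
On the way, in this order (a step that is already met when the one before it is completed fails the run):
1. the cutter has been wound down past the setting (more than 2.13 mm below where it stood) (distance of cutter_tip from where it was at the start of the episode above 0.00213 m and z of cutter_tip in the frame of dial_centre below 0.0143 m), for 0.05 s.
2. the cutter has come up to the setting: one turn, 2 mm, below where it stood (within 0.08 mm, that is 14 degrees of the crank), with the slack taken up on the raising side (distance of cutter_tip from where it was at the start of the episode between 0.00192 and 0.00208 m and z of cutter_tip in the frame of dial_centre below 0.0143 m and x of screw_c1 in the frame of crank_hub below 0.0018 m), for 0.2 s.
At the end, for the whole second after the job is handed in: The cutter is one crank turn (2 mm, within 0.08 mm or 14 degrees of crank) lower than at the start, the crank rests on the raising side of its slack (within 0.25 rad), the lock's shoe clamps the lift with over 80 N and its lever is at rest (all of step 2 and contact force between shoe_c0 and lift_c1 above 80 N and velocity of joint lock below 0.1 rad/s); the robot touches nothing.
It fails at once if the lock is strained (shoe pressed with more than 1000 N, some 25 N at the lever's end) (contact force between shoe_c0 and lift_c1 above 1000 N).
It fails at once if the robot touches the cutter (contact force between any of the fingers, the arm and lift_c0 above 1 N).
It fails at once if the gouge, the brush or the carving is shifted by more than 20 mm (distance of any of gouge, brush, blank from where it was at the start of the episode above 0.02 m).
It also fails if it takes over 72 s, if anything falls off the work surface, if the arm or the gripper's body presses on something with over 40 N, if the wrist force passes 120 N, or if a joint passes its speed limit or range.

### The arm

A 7-joint arm with a two-finger parallel gripper is mounted at the origin on the work surface. World frame = base frame: x ahead of the robot, y to its left, z up, the work surface at z = 0. Lengths are in m, angles in rad, forces in N, time in s.
With the tool pointing down it reaches from about 0.4 to 0.85 m from the base axis. Payload 6.9 kg.
Tool frame: the origin (TCP) lies midway between the tips of the shut fingers; the grasp point (between the pads) lies behind it (ctrl.pinch_z is the z of the grasp point in the tool frame, in m); z points along the fingers, y is the line along which they close (so a half turn about z gives the same grasp; the last joint's range is limited). The gripper opens to 85 mm and grips with 20 to 120 N. Pads are 22 mm wide; open, the fingers measure 114 mm over their backs; the gripper's body (76 mm by 85 mm) begins 54 mm behind the grasp point. The pads swing forward as they close: fully open they stand 13 mm farther back than shut.
Start: joints at [1.347, 0.507, -0.238, 1.5, 0.126, 1.149, -0.155], TCP at [0.202, -0.592, 0.231] pointing down, gripper open.
Joint ranges: [-3.08, 3.08], [-0.24, 2.05], [-1.43, 1.35], [0, 2.5], [-1.52, 4.66], [0.17, 1.96], [-2.89, 2.89]. Speed limits (rad/s): [2.39, 2.39, 3.14, 3.14, 3.14, 3.14, 3.14].

### API

Orientations are given as a unit quaternion [w, x, y, z].
In Python, from station import ctrl, get_state, vision, ticket, models gives the robot as it stands. Calls block until the motion is done:
- ctrl.movep(position, orientation): joint-space move of the TCP to a pose.
- ctrl.movel(position, frame=None, max_speed=0.15): straight line of the TCP; frame=None keeps the orientation; max_speed is the mean speed in m/s.
- ctrl.set_joints(angles): joint-space move.
- ctrl.ungrasp() and ctrl.close_gripper(force=None): open the fingers fully, or close them until they stop; force is the grip in N (None keeps the last).
- ctrl.pause(seconds).
- ctrl.ik(position, orientation): joint angles nearest the present ones, or None.
- get_state(): the state.
- vision.grab_frame(name): name is "scene" or "top"; returns (picture, depth): 400x640x3 uint8, blue, green, red; 400x640 float32, m along the optical axis (not along the pixel's ray), 0 where there is no reading.
- vision.camera_info(name): a dict with "mtx" (3x3 intrinsics, pixels), "dist_coeffs" ([k1, k2, p1, p2, k3] as OpenCV has them; the pictures are not rectified), "R" (3x3) and "t" (3): a world point X has camera coordinates R X + t. Camera axes: x right, y down, z forward; pixel columns grow to the right and rows downward; lengths in m; the calibration is good to about 2 mm. A picture is of the moment at which its call begins. camera_info takes no time and is no camera call.
A pose or a line that the arm cannot do raises ctrl.Unreachable and nothing moves.
- ticket.close_job(): hands the job in; it is judged then, once.
Trained networks look in the newest picture that a camera, given by its name, has taken for a name from the list of things; names that differ only in an ending like _2 or _b are one class to them, and where a whole thing is asked for, a point or a joint stands for the part that bears it (a point fixed in the world has none). Each returns a list of dicts, best first, with "p" (0 to 1); they miss things now and then, are a little off and sometimes report something else, mostly with a low value. They report only what shows in the picture. A call takes as long as a camera call.
- models.recognise(camera, target): "point" ([column, row] in pixels, amid what is visible of it).
- models.masks_of(camera, target): "mask" (400x640 bool, what is visible of it) and "point" ([column, row] in pixels, amid what is visible of it).
The state is a dict: "time": time; "qpos": joint angles; "qd": joint speeds; "tau": joint torques, N m; "tcp_pos": TCP position; "eef_rot": TCP orientation; "contact_force": force on the tool from outside, world axes, zero at the start; "wrist_torque": the same for the moment, N m; "width": finger opening in m; "gripper_force": force on a finger pad.
Only numpy, scipy, OpenCV 4.12 (cv2) and the standard library are available. Lean on these libraries where they do the work, as an engineer would, in place of code of your own. Each camera call takes 0.05 s, during which the arm holds its last target. There are 200 camera calls.

## Working session

There is one attempt and no reset: what is moved stays moved. The work goes in short steps, each a Python script; the robot and the scene stay as the last script left them, time stands still between calls to the robot, and variables do not carry over. Pictures are saved under pics/ and viewed, at most 10 in all, crops included, and the job is handed in when it is done.

```bash
ls; mkdir -p pics; python3 - <<'E'
from station import ctrl,get_state,vision,models
import cv2,numpy as np
s=get_state();print(s['time'],s['tcp_pos'],s['eef_rot'],s['width'],ctrl.pinch_z,s['contact_force'])
for c in("top","scene"):
    im,d=vision.grab_frame(c);cv2.imwrite(f'pics/{c}0.png',im);np.save(f'pics/{c}d.npy',d)
    i=vision.camera_info(c);print(c,i)
    for t in("dial_centre","crank_hub","handle","cutter_tip","lock_pivot","lock_end"):
        print(t,[(np.round(r['point']),round(r['p'],2)) for r in models.recognise(c,t)[:2]])
E
```

```text
pics
0.0 [ 0.20156726 -0.59106401  0.23041749] [-8.84048205e-04  9.86514027e-01  1.63674256e-01 -1.75704350e-04] 0.08557731952035039 -0.0187 [ 0.32891607 -0.37301977 -0.10572763]
top {'mtx': array([[408.29489211,   0.        , 319.04470004],
       [  0.        , 408.29489211, 204.94248565],
       [  0.        ,   0.        ,   1.        ]]), 'dist_coeffs': array([-0.06141896,  0.        ,  0.        ,  0.        ,  0.        ]), 'R': array([[ 0.02387253, -0.99948505,  0.02144156],
       [-0.99268988, -0.02623749, -0.11780659],
       [ 0.1183085 , -0.01847248, -0.99280505]]), 't': array([0.01282717, 0.51509536, 0.93966276])}
dial_centre [(array([359., 176.]), 0.89)]
crank_hub [(array([305., 156.]), 0.77), (array([227., 200.]), 0.24)]
handle [(array([298., 158.]), 0.81), (array([396., 182.]), 0.47)]
cutter_tip []
lock_pivot [(array([396., 184.]), 0.6)]
lock_end [(array([393., 186.]), 0.51)]
scene {'mtx': array([[472.36059149,   0.        , 321.06815104],
       [  0.        , 472.36059149, 200.35026054],
       [  0.        ,   0.        ,   1.        ]]), 'dist_coeffs': array([-0.0950131,  0.       ,  0.       ,  0.       ,  0.       ]), 'R': array([[ 0.44056401,  0.89772052,  0.0011079 ],
       [ 0.47861174, -0.23383833, -0.8463158 ],
       [-0.75949599,  0.37338654, -0.53268033]]), 't': array([-0.2694163 , -0.12624953,  1.56143075])}
dial_centre [(array([278., 282.]), 0.94)]
crank_hub [(array([362., 238.]), 0.94)]
handle [(array([359., 239.]), 0.8)]
cutter_tip [(array([298., 250.]), 0.41)]
lock_pivot [(array([256., 255.]), 0.8)]
lock_end [(array([254., 252.]), 0.54)]
```

View pics/top0.png

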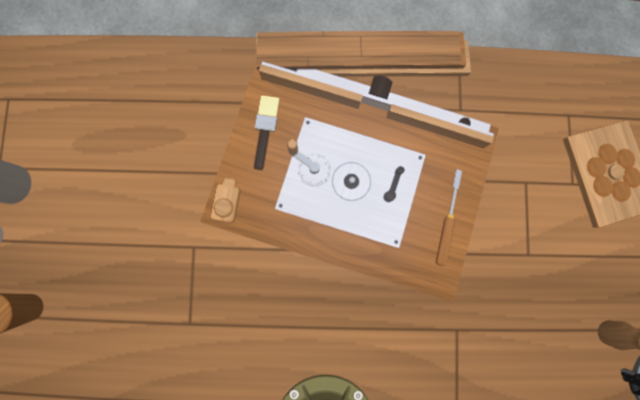

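View pics/scene0.png

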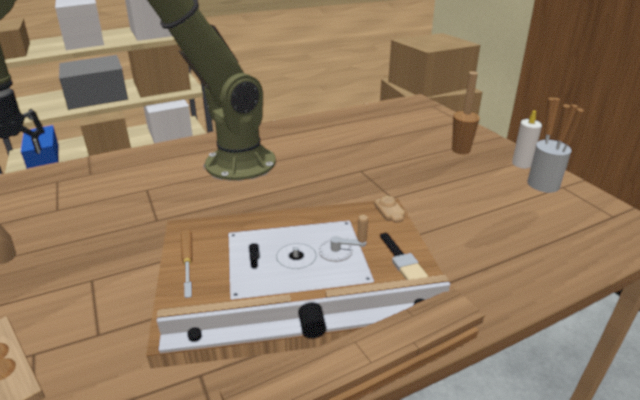

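The top view shows the dial and hub near (314,169), the handle's top at (293,146), the cutter at (351,181), the lock pivot near (390,196) and the lock stud near (400,170). The scene view agrees: the handle is at (363,228) and the lock at (254,255). I'll enlarge both for precise pixels.

```bash
python3 - <<'E'
import cv2
a=cv2.imread('pics/top0.png')[105:255,265:435];cv2.imwrite('pics/topc.png',cv2.resize(a,None,fx=4,fy=4,interpolation=cv2.INTER_CUBIC)[:600])
a=cv2.imread('pics/scene0.png')[205:305,220:380];cv2.imwrite('pics/scenec.png',cv2.resize(a,None,fx=5,fy=5,interpolation=cv2.INTER_CUBIC))
E
```

```text
(no output)
```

View pics/topc.png

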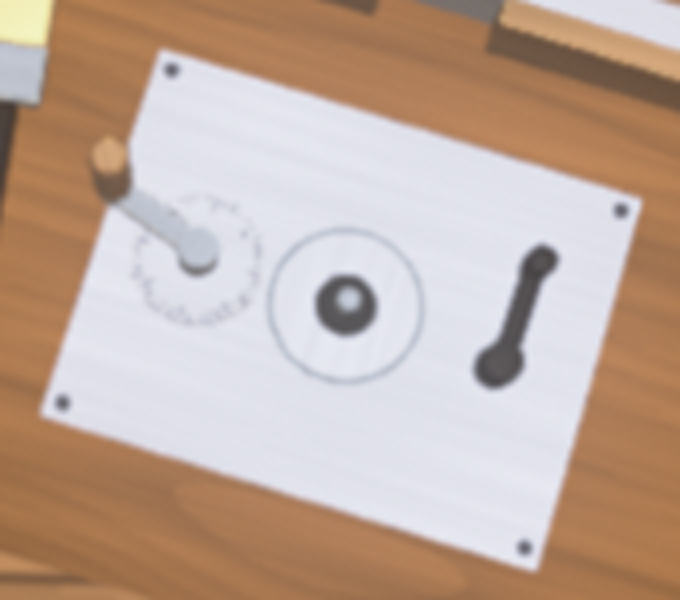

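View pics/scenec.png

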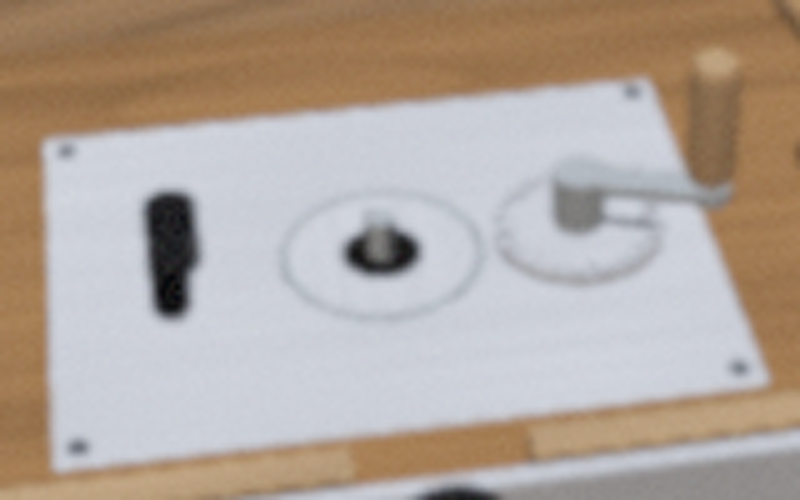

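```bash
cat > geo.py <<'E'
import numpy as np,cv2
from station import vision
I={c:vision.camera_info(c) for c in("top","scene")}
def ray(c,px):
    i=I[c];u=cv2.undistortPoints(np.array([[px]],float),i['mtx'],i['dist_coeffs'])[0,0]
    return -i['R'].T@i['t'], i['R'].T@np.array([u[0],u[1],1])
def onz(c,px,z):
    o,d=ray(c,px);return o+d*(z-o[2])/d[2]
def tri(a,b):
    (o,d),(p,e)=ray("top",a),ray("scene",b);k=np.linalg.lstsq(np.c_[d,-e],p-o,rcond=None)[0]
    return (o+d*k[0]+p+e*k[1])/2, np.linalg.norm(o+d*k[0]-p-e*k[1])
E
python3 - <<'E'
from geo import *
T=lambda p:((p[0]+.5)/4-.5+265,(p[1]+.5)/4-.5+105)
S=lambda p:((p[0]+.5)/5-.5+220,(p[1]+.5)/5-.5+205)
f={'c_bl':((160,48),(770,382),.039),'c_br':((642,198),(53,470),.039),'c_fr':((537,572),(43,140),.039),'c_fl':((41,414),(650,78),.039),
'dial':((198,259),(578,226),.045),'hub':((199,246),(578,165),.075),'htop':((109,155),(717,62),.143),'cut':((349,299),(379,215),.059),
'stud':((542,258),(171,268),.090),'piv':((500,361),(170,205),.071)}
P={}
for k,(a,b,z) in f.items():
    p=[onz("top",T(a),z),onz("scene",S(b),z)];x,r=tri(T(a),S(b));P[k]=p
    print(k,np.round(p[0][:2],4),np.round(p[1][:2],4),np.round(x,4),round(r,4))
for n in(0,1):
    c={k:v[n][:2] for k,v in P.items()}
    l=lambda a,b:round(np.linalg.norm(c[a]-c[b]),4)
    print(l('c_bl','c_br'),l('c_bl','c_fl'),l('c_fr','c_fl'),'hub-h',l('hub','htop'),'hubcut',l('hub','cut'),'lock',l('stud','piv'),'dialhub',l('dial','hub'))
    y=c['c_bl']+c['c_fl']-c['c_br']-c['c_fr'];print('plate y ang',np.degrees(np.arctan2(y[1],y[0])),'centre',sum(c[k] for k in c if k[0:2]=='c_')/4)
E
```

```text
c_bl [0.728 0.066] [0.7288 0.0683] [0.7285 0.0671 0.0391] 0.0024
c_br [ 0.6439 -0.2274] [ 0.6457 -0.2255] [ 0.6445 -0.2264  0.0384] 0.0024
c_fr [ 0.4179 -0.1634] [ 0.4202 -0.1615] [ 0.4183 -0.1624  0.0382] 0.0025
c_fl [0.5033 0.1295] [0.5043 0.1339] [0.5042 0.1314 0.0394] 0.0044
dial [0.5972 0.0397] [0.6029 0.0407] [0.5986 0.0412 0.0416] 0.0033
hub [0.5986 0.0394] [0.5965 0.0435] [0.5987 0.0407 0.0772] 0.0028
htop [0.6321 0.0891] [0.6368 0.0898] [0.6334 0.0904 0.1405] 0.0027
cut [ 0.5731 -0.0487] [ 0.5715 -0.0458] [ 0.5732 -0.0476  0.0608] 0.002
stud [ 0.5942 -0.1551] [ 0.6034 -0.1549] [ 0.5959 -0.1546  0.0846] 0.0035
piv [ 0.5373 -0.1349] [ 0.5377 -0.1338] [ 0.5375 -0.1343  0.071 ] 0.0011
0.3052 0.2335 0.3051 hub-h 0.0599 hubcut 0.0917 lock 0.0603 dialhub 0.0014
plate y ang 73.87719441400998 centre [ 0.57327503 -0.04883016]
0.3053 0.2339 0.3071 hub-h 0.0615 hubcut 0.0927 lock 0.0689 dialhub 0.007
plate y ang 74.1581267735429 centre [ 0.574738   -0.04618344]
```

Both cameras agree to about 2 mm, and the sizes match: plate 305x234, hub to handle 60, hub to cutter 92, lock 60. Next I check the fence height and the reach round the circle for a few gripper yaws.

```bash
cat >> geo.py <<'E'
from station import ctrl,get_state
HUB=np.array([.5988,.0407]);H0=np.array([.6340,.0899])
PIV=np.array([.5378,-.1340]);STUD=np.array([.5958,-.1540])
def quat(yaw): return np.array([0,np.cos(yaw/2),np.sin(yaw/2),0]) # tool down, tool x at yaw
E
python3 - <<'E'
from geo import *
d=np.load('pics/topd.npy');i=I['top']
v,u=np.mgrid[0:400,0:640];q=cv2.undistortPoints(np.c_[u.ravel(),v.ravel()].astype(float)[:,None],i['mtx'],i['dist_coeffs'])[:,0]
X=(np.c_[q,np.ones(len(q))]*d.ravel()[:,None]-i['t'])@i['R'];X=X[d.ravel()>0]
m=(X[:,0]>.5)&(X[:,0]<.95)&(abs(X[:,1])<.35)&(X[:,2]>.08)&(X[:,2]<.3)
Y=X[m];ph=np.radians(-16);n=Y[:,:2]@[np.cos(ph),np.sin(ph)];cn=np.array([.574,-.0475])@[np.cos(ph),np.sin(ph)]
h=np.histogram(n-cn,bins=np.arange(-.1,.3,.02));print([(round(b,2),c,round(Y[(n-cn>=b)&(n-cn<b+.02),2].max(),3) if c else 0) for c,b in zip(*h)])
for yaw in np.radians([-90,-45,-16,0,19,45,74,90]):
    J=[];bad=0
    for a in np.radians(range(0,360,30)):
        for z in(.099,):
            j=ctrl.ik([*(HUB+.06*np.array([np.cos(a),np.sin(a)])),z],quat(yaw));bad+=j is None
            if j is not None:J.append(j)
    L=[]
    for a in np.radians([74-180,-16,-60,-106]):
        j=ctrl.ik([*(PIV+.07*np.array([np.cos(a),np.sin(a)])),.09],quat(yaw));L.append(j is not None)
    print(round(np.degrees(yaw)),bad,np.round(np.min(J,0),2) if J else'',np.round(np.max(J,0),2) if J else'',L)
E
```

```text
[(np.float64(-0.1), np.int64(0), 0), (np.float64(-0.08), np.int64(0), 0), (np.float64(-0.06), np.int64(0), 0), (np.float64(-0.04), np.int64(0), 0), (np.float64(-0.02), np.int64(0), 0), (np.float64(0.0), np.int64(113), np.float64(0.146)), (np.float64(0.02), np.int64(30), np.float64(0.145)), (np.float64(0.04), np.int64(46), np.float64(0.093)), (np.float64(0.06), np.int64(0), 0), (np.float64(0.08), np.int64(0), 0), (np.float64(0.1), np.int64(0), 0), (np.float64(0.12), np.int64(0), 0), (np.float64(0.14), np.int64(0), 0), (np.float64(0.16), np.int64(630), np.float64(0.093)), (np.float64(0.18), np.int64(1571), np.float64(0.094)), (np.float64(0.2), np.int64(271), np.float64(0.091)), (np.float64(0.22), np.int64(117), np.float64(0.091)), (np.float64(0.24), np.int64(84), np.float64(0.091)), (np.float64(0.26), np.int64(0), 0)]
-90 0 [-0.76  0.82 -1.23  1.58 -0.92  1.04 -2.5 ] [0.52 0.96 1.15 1.91 0.92 1.26 2.16] [True, True, True, True]
-45 0 [-0.08  0.52 -0.22  1.57  0.09  0.73 -2.72] [ 0.07  0.67 -0.12  1.9   0.16  0.91 -2.46] [True, True, True, True]
-16 0 [ 0.02  0.54 -0.38  1.57  0.19  0.76 -2.33] [ 0.16  0.68 -0.25  1.9   0.29  0.92 -2.04] [True, True, True, True]
0 0 [ 0.07  0.55 -0.46  1.57  0.25  0.76 -2.11] [ 0.2   0.69 -0.32  1.9   0.35  0.93 -1.81] [True, True, True, True]
19 0 [ 0.1   0.55 -0.54  1.56  0.3   0.78 -1.84] [ 0.24  0.7  -0.39  1.9   0.41  0.95 -1.53] [True, True, True, True]
45 0 [ 0.14  0.57 -0.61  1.56  0.38  0.79 -1.43] [ 0.3   0.72 -0.5   1.89  0.45  0.97 -1.15] [True, True, True, True]
74 0 [ 0.19  0.59 -0.68  1.56  0.47  0.82 -0.97] [ 0.38  0.74 -0.63  1.89  0.51  1.   -0.74] [True, True, True, True]
90 0 [ 0.22  0.6  -0.72  1.56  0.51  0.84 -0.73] [ 0.41  0.76 -0.7   1.89  0.55  1.03 -0.51] [True, True, True, True]
```

```bash
cat >> geo.py <<'E'
Q=quat(np.radians(45)); ZT=.099
def F(): return np.array(get_state()['contact_force'])
def at(deg,z=ZT,c=HUB,r=.06): a=np.radians(deg);return [*(c+r*np.array([np.cos(a),np.sin(a)])),z]
def ang(c=HUB):
    p=np.array(get_state()['tcp_pos'][:2])-c;return np.degrees(np.arctan2(p[1],p[0])),np.linalg.norm(p)
def ft(deg): # outside force (tangential ccw, radial)
    a=np.radians(deg);f=F()[:2];return f@[-np.sin(a),np.cos(a)],f@[np.cos(a),np.sin(a)]
def rep(tag=''):
    s=get_state();a,r=ang();t,n=ft(a);print(tag,'t%.2f ang %.2f r %.4f ft %.2f fr %.2f fz %.2f w %.4f'%(s['time'],a,r,t,n,s['contact_force'][2],s['width']))
    return a,t
E
python3 - <<'E'
from geo import *
ctrl.movep([*H0,.20],Q);rep('above')
ctrl.movel([*H0,ZT]);rep('down')
ctrl.close_gripper(40);rep('grip')
a,_=ang()
for k in range(1,4):
    ctrl.movel(at(a-3*k),max_speed=.05);rep(k)
im,_=vision.grab_frame('scene');cv2.imwrite('pics/s1.png',cv2.resize(im[150:310,220:460],None,fx=3,fy=3))
E
```

```text
above t3.54 ang 53.46 r 0.0595 ft 0.34 fr -0.27 fz -0.51 w 0.0854
down t4.37 ang 54.16 r 0.0611 ft -0.54 fr -0.02 fz 0.93 w 0.0857
grip t4.96 ang 54.33 r 0.0606 ft 1.09 fr 0.08 fz 2.93 w 0.0221
1 t5.21 ang 50.81 r 0.0605 ft 0.52 fr 0.93 fz 3.94 w 0.0220
2 t5.46 ang 47.86 r 0.0605 ft -0.25 fr 2.42 fz 6.08 w 0.0223
3 t5.71 ang 44.80 r 0.0605 ft -0.52 fr 1.68 fz 5.25 w 0.0219
```

View pics/s1.png

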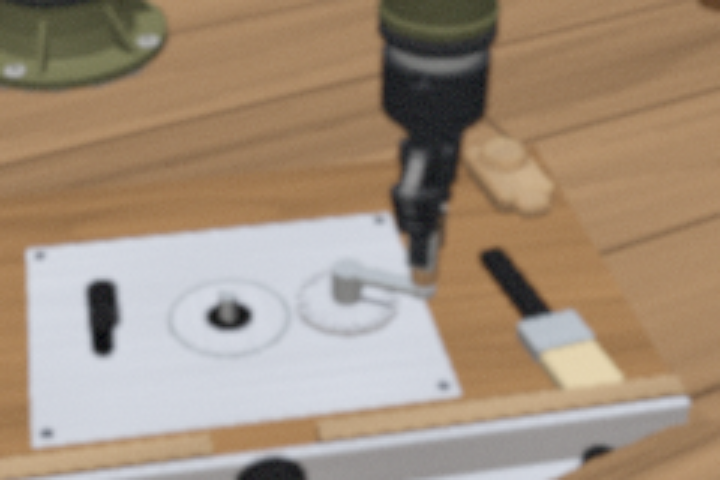

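The gripper holds the handle (in the crop at about (425,270), crank arm still level), and the crank is moving freely. I continue clockwise until it bites.

```bash
python3 - <<'E'
from geo import *
a,_=ang();hits=0
for k in range(1,34):
    ctrl.movel(at(a-3*k),max_speed=.05);b,t=rep(k)
    hits=hits+1 if t>2.2 else 0
    if t>4 or hits>=2: break
ctrl.pause(.2);rep('rest')
E
```

```text
1 t6.01 ang 41.04 r 0.0604 ft -0.98 fr 1.91 fz 5.47 w 0.0220
2 t6.26 ang 37.91 r 0.0604 ft -0.26 fr 1.80 fz 5.40 w 0.0222
3 t6.51 ang 34.87 r 0.0604 ft -0.71 fr 1.85 fz 5.73 w 0.0222
4 t6.76 ang 31.85 r 0.0604 ft 0.05 fr 1.94 fz 5.53 w 0.0217
5 t7.01 ang 28.82 r 0.0603 ft 0.35 fr 1.63 fz 7.02 w 0.0219
6 t7.26 ang 25.77 r 0.0603 ft -0.43 fr 1.58 fz 5.84 w 0.0220
7 t7.51 ang 22.76 r 0.0603 ft -0.93 fr 1.79 fz 5.79 w 0.0221
8 t7.76 ang 19.72 r 0.0603 ft -0.18 fr 1.79 fz 6.51 w 0.0216
9 t8.01 ang 16.71 r 0.0602 ft -0.70 fr 0.34 fz 6.60 w 0.0222
10 t8.26 ang 13.67 r 0.0602 ft -0.47 fr 0.54 fz 6.69 w 0.0221
11 t8.51 ang 10.71 r 0.0602 ft -0.33 fr 0.79 fz 6.28 w 0.0223
12 t8.76 ang 7.73 r 0.0602 ft -0.49 fr 0.72 fz 6.69 w 0.0220
13 t9.01 ang 4.72 r 0.0601 ft -0.75 fr -0.24 fz 7.83 w 0.0219
14 t9.26 ang 1.75 r 0.0601 ft -0.53 fr -0.37 fz 7.28 w 0.0221
15 t9.51 ang -1.24 r 0.0601 ft -0.05 fr -1.10 fz 8.18 w 0.0221
16 t9.76 ang -4.20 r 0.0601 ft -0.09 fr -0.26 fz 7.47 w 0.0221
17 t10.01 ang -7.17 r 0.0601 ft 0.32 fr -0.87 fz 7.89 w 0.0223
18 t10.26 ang -8.39 r 0.0600 ft 3.36 fr -0.37 fz 5.81 w 0.0221
19 t10.51 ang -10.21 r 0.0600 ft 6.33 fr -0.06 fz 5.13 w 0.0216
rest t10.71 ang -10.22 r 0.0599 ft 5.61 fr 0.17 fz 5.05 w 0.0222
```

The crank bites at about -8.5° to -9.5° measured under load, so the mark is -9°. Now I wind 540° anticlockwise.

```bash
python3 - <<'E'
from geo import *
for k,b in enumerate(np.arange(0,532,12)):
    ctrl.movel(at(b),max_speed=.10)
    if k%5==0 or np.linalg.norm(F())>25: rep(b)
    if np.linalg.norm(F())>35: print('STOP');break
rep('end')
E
```

```text
0 t10.98 ang 0.20 r 0.0601 ft 0.10 fr 0.05 fz 8.95 w 0.0220
60 t12.36 ang 60.20 r 0.0605 ft 0.79 fr 3.81 fz 5.45 w 0.0221
120 t13.73 ang 119.52 r 0.0605 ft -3.70 fr 4.00 fz 5.91 w 0.0220
180 t15.11 ang -179.60 r 0.0600 ft -2.45 fr 1.49 fz 8.40 w 0.0219
240 t16.48 ang -119.94 r 0.0597 ft -1.17 fr -3.46 fz 8.93 w 0.0223
300 t17.86 ang -60.98 r 0.0597 ft -2.34 fr -4.58 fz 10.84 w 0.0222
360 t19.23 ang -2.66 r 0.0601 ft -2.70 fr -1.24 fz 10.08 w 0.0218
420 t20.61 ang 58.34 r 0.0605 ft -3.19 fr 5.41 fz 5.51 w 0.0222
480 t21.98 ang 119.48 r 0.0605 ft -3.20 fr 4.40 fz 6.87 w 0.0219
end t23.08 ang 168.28 r 0.0601 ft -2.86 fr 2.20 fz 9.50 w 0.0222
```

```bash
python3 - <<'E'
from geo import *
for b in np.arange(156,10,-12):
    ctrl.movel(at(b),max_speed=.10);rep(b)
for b in (8,4,1,-2,-4,-6):
    ctrl.movel(at(b),max_speed=.04);rep(b)
ctrl.pause(.2);rep('rest')
E
```

```text
156 t23.36 ang 156.38 r 0.0602 ft 0.69 fr 3.26 fz 11.11 w 0.0221
144 t23.63 ang 144.12 r 0.0603 ft -0.39 fr 3.27 fz 10.87 w 0.0221
132 t23.91 ang 131.86 r 0.0604 ft 0.09 fr 4.36 fz 11.19 w 0.0219
120 t24.18 ang 119.65 r 0.0605 ft -0.55 fr 3.67 fz 9.44 w 0.0217
108 t24.46 ang 107.45 r 0.0606 ft 0.63 fr 4.65 fz 8.32 w 0.0220
96 t24.73 ang 95.29 r 0.0606 ft -0.22 fr 4.32 fz 8.52 w 0.0218
84 t25.01 ang 83.12 r 0.0606 ft 0.95 fr 4.66 fz 7.64 w 0.0220
72 t25.28 ang 71.69 r 0.0606 ft 0.37 fr 3.62 fz 8.30 w 0.0222
60 t25.56 ang 60.24 r 0.0606 ft 2.57 fr 3.87 fz 8.78 w 0.0221
48 t25.83 ang 48.27 r 0.0605 ft 2.28 fr 2.81 fz 7.74 w 0.0221
36 t26.11 ang 36.25 r 0.0604 ft 3.81 fr 2.37 fz 8.83 w 0.0220
24 t26.38 ang 24.21 r 0.0603 ft 3.67 fr 1.88 fz 8.17 w 0.0219
12 t26.66 ang 12.13 r 0.0602 ft 3.11 fr 0.84 fz 7.76 w 0.0221
8 t26.92 ang 9.25 r 0.0602 ft 6.30 fr -0.03 fz 6.95 w 0.0219
4 t27.18 ang 5.54 r 0.0601 ft 6.79 fr 0.94 fz 7.25 w 0.0220
1 t27.43 ang 2.77 r 0.0601 ft 6.85 fr 0.51 fz 6.45 w 0.0220
-2 t27.68 ang -0.21 r 0.0601 ft 7.11 fr 0.98 fz 7.09 w 0.0222
-4 t27.93 ang -2.02 r 0.0600 ft 6.28 fr 0.31 fz 6.45 w 0.0220
-6 t28.18 ang -4.00 r 0.0600 ft 7.79 fr 0.88 fz 7.30 w 0.0221
rest t28.38 ang -3.97 r 0.0600 ft 7.52 fr 0.24 fz 5.97 w 0.0220
```

```bash
python3 - <<'E'
from geo import *
for b in (-8,-9.5,-10.6):
    ctrl.movel(at(b),max_speed=.04);rep(b)
ctrl.pause(.3);a,_=rep('rest')
ctrl.movel(at(a+.3),max_speed=.04);rep('relax')
ctrl.ungrasp();rep('open')
ctrl.movel(at(ang()[0],.2));rep('up')
Q2=quat(np.radians(60))
ctrl.movep([*STUD,.16],Q2);rep('over lock')
im,_=vision.grab_frame('top');cv2.imwrite('pics/t2.png',cv2.resize(im[105:255,265:435],None,fx=4,fy=4,interpolation=cv2.INTER_CUBIC))
E
```

```text
-8 t28.62 ang -5.98 r 0.0600 ft 6.33 fr 0.41 fz 6.68 w 0.0220
-9.5 t28.88 ang -7.42 r 0.0599 ft 7.97 fr 0.92 fz 7.02 w 0.0222
-10.6 t29.12 ang -8.42 r 0.0600 ft 7.64 fr 1.17 fz 5.73 w 0.0221
rest t29.43 ang -8.43 r 0.0600 ft 8.31 fr 1.07 fz 6.09 w 0.0222
relax t29.68 ang -8.26 r 0.0600 ft 2.31 fr -1.68 fz 9.01 w 0.0222
open t30.31 ang -8.24 r 0.0600 ft -0.31 fr 1.01 fz -0.41 w 0.0857
up t31.13 ang -8.59 r 0.0596 ft 0.78 fr -0.51 fz 0.07 w 0.0854
over lock t31.95 ang -90.73 r 0.1930 ft 0.28 fr -0.69 fz 1.85 w 0.0857
```

View pics/t2.png

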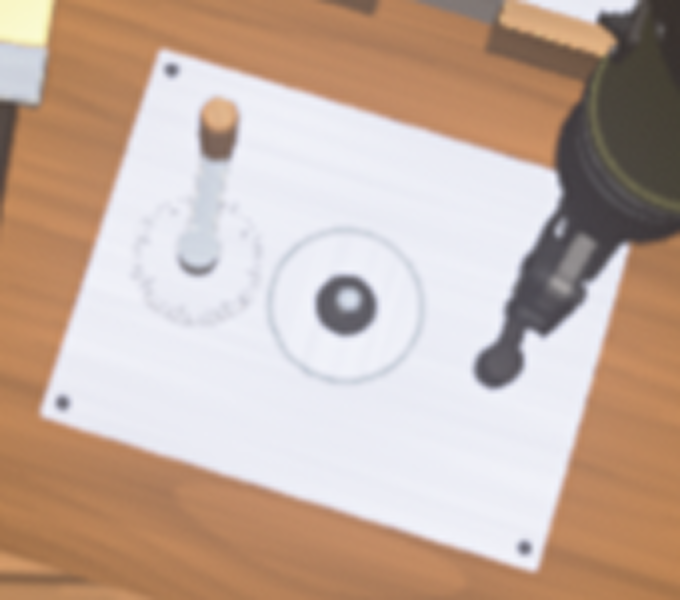

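The crank stays where I left it (handle at (219,120) in the crop, pointing to about -8°), and the gripper is over the lock stud. I grip the stud and swing the lever.

```bash
python3 - <<'E'
from geo import *
def lr(tag):
    s=get_state();a,r=ang(PIV);t,n=ft(a);print(tag,'t%.2f ang %.2f r %.4f ft %.2f fr %.2f fz %.2f w %.4f'%(s['time'],a,r,t,n,s['contact_force'][2],s['width']));return a,t
ctrl.movel([*STUD,.075],max_speed=.08);lr('down')
ctrl.close_gripper(60);a,_=lr('grip')
if .014<get_state()['width']<.021:
    for b in np.arange(a-6,a-62,-6):
        ctrl.movel(at(b,.075,PIV),max_speed=.06);_,t=lr(round(b,1))
        if t>11 or np.linalg.norm(F())>25:print('stop');break
E
```

```text
down t33.21 ang -18.91 r 0.0618 ft -0.12 fr 0.06 fz 0.27 w 0.0852
grip t33.86 ang -18.94 r 0.0608 ft -0.44 fr -3.97 fz 6.35 w 0.0152
-24.9 t34.12 ang -21.63 r 0.0607 ft 6.46 fr 0.60 fz -1.85 w 0.0154
-30.9 t34.38 ang -29.89 r 0.0606 ft 3.58 fr 0.84 fz 3.05 w 0.0153
-36.9 t34.63 ang -33.77 r 0.0607 ft 9.09 fr 0.77 fz -0.79 w 0.0152
-42.9 t34.89 ang -41.97 r 0.0612 ft 4.73 fr 3.25 fz 1.68 w 0.0150
-48.9 t35.15 ang -47.88 r 0.0618 ft 9.24 fr 0.71 fz 1.27 w 0.0153
-54.9 t35.41 ang -54.53 r 0.0625 ft 4.26 fr 4.22 fz 0.00 w 0.0151
-60.9 t35.67 ang -59.80 r 0.0631 ft 8.24 fr 3.96 fz -1.12 w 0.0153
-66.9 t35.92 ang -66.42 r 0.0642 ft 5.16 fr 8.76 fz -0.67 w 0.0152
-72.9 t36.18 ang -72.54 r 0.0653 ft 3.94 fr 12.26 fz -0.39 w 0.0152
-78.9 t36.44 ang -78.41 r 0.0664 ft 4.20 fr 13.53 fz -0.39 w 0.0151
```

The tool's radius grew because the stud slipped about 7 mm along the pads. I'll open, lift, look, and regrip with the pads square to the push.

```bash
python3 - <<'E'
from geo import *
ctrl.ungrasp()
p=get_state()['tcp_pos'];ctrl.movel([p[0],p[1],.12])
ctrl.movep([.55,-.27,.17],quat(np.radians(74)));print(get_state()['time'])
for c in('top','scene'):
    im,_=vision.grab_frame(c)
    im=im[105:255,325:495] if c=='top' else im[205:305,200:360]
    k=4 if c=='top' else 5
    cv2.imwrite(f'pics/{c}3.png',cv2.resize(im,None,fx=k,fy=k,interpolation=cv2.INTER_CUBIC))
E
```

```text
38.0333
```

View pics/top3.png

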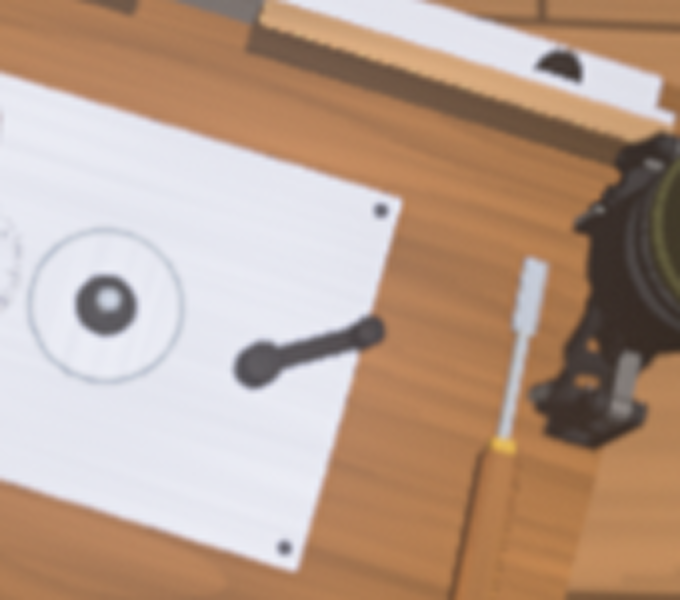

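View pics/scene3.png

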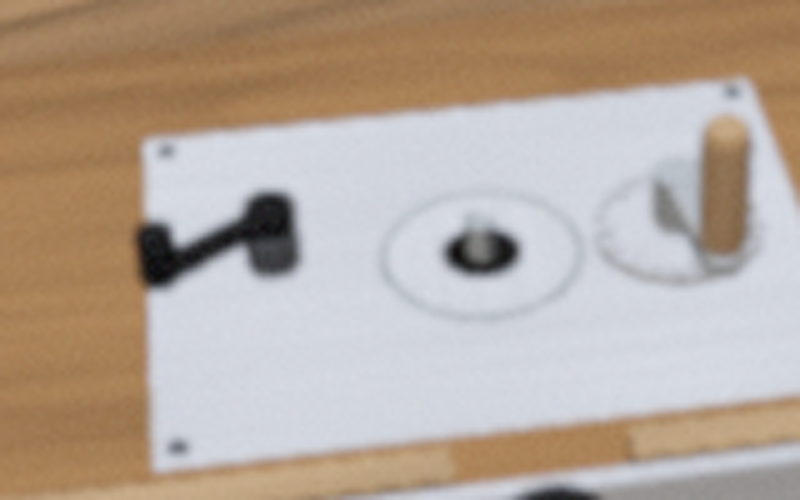

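The lever has swung to the side: stud top at (370,330) in the top crop and (155,230) in the scene crop, with the gouge and crank undisturbed. I regrip at the triangulated stud and push on to a firm clamp.

```bash
python3 - <<'E'
from geo import *
t=((370.5)/4-.5+325,(330.5)/4-.5+105);s=(155.5/5-.5+200,230.5/5-.5+205)
x,r=tri(t,s);a1=onz('top',t,.09);b1=onz('scene',s,.09);print(x,r,a1,b1)
p=(a1[:2]+b1[:2])/2;d=p-PIV;a0=np.degrees(np.arctan2(d[1],d[0]));print(p,np.linalg.norm(d),a0)
assert abs(np.linalg.norm(d)-.06)<.005
def lr(tag):
    s=get_state();a,r=ang(PIV);t,n=ft(a);print(tag,'t%.2f ang %.2f r %.4f ft %.2f fr %.2f fz %.2f w %.4f'%(s['time'],a,r,t,n,s['contact_force'][2],s['width']));return a,t
ctrl.movel([*at(a0,.13,PIV)]);ctrl.movel([*at(a0,.075,PIV)],max_speed=.1);lr('down')
ctrl.close_gripper(80);a,_=lr('grip');r=ang(PIV)[1]
b=a
while get_state()['time']<55 and b>a-24:
    b-=2
    ctrl.movel(at(b,.075,PIV,r),max_speed=.04);_,t=lr(round(b,1))
    if t>9.5 or np.linalg.norm(F())>25:print('stop');break
E
```

```text
[ 0.55455595 -0.19265165  0.08889548] 0.00297362482991279 [ 0.55389759 -0.19380024  0.09      ] [ 0.55682307 -0.19167184  0.09      ]
[ 0.55536033 -0.19273604] 0.06130487001022788 -73.35489839761713
down t39.58 ang -73.06 r 0.0601 ft -0.33 fr 0.11 fz 0.84 w 0.0853
grip t40.23 ang -73.16 r 0.0602 ft -1.11 fr 0.62 fz 4.98 w 0.0145
-75.2 t40.48 ang -73.51 r 0.0601 ft 5.03 fr -0.13 fz 2.05 w 0.0143
-77.2 t40.73 ang -74.57 r 0.0601 ft 7.90 fr 1.89 fz -1.25 w 0.0145
-79.2 t40.98 ang -75.53 r 0.0601 ft 10.96 fr 0.94 fz -3.35 w 0.0144
stop
```

```bash
cat >> geo.py <<'E'
def lr(tag):
    s=get_state();a,r=ang(PIV);t,n=ft(a);print(tag,'t%.2f ang %.2f r %.4f ft %.2f fr %.2f fz %.2f w %.4f'%(s['time'],a,r,t,n,s['contact_force'][2],s['width']));return a,t
E
python3 - <<'E'
from geo import *
b=-79.2
while get_state()['time']<55 and b>-112:
    b-=2
    ctrl.movel(at(b,.075,PIV,.0602),max_speed=.04);_,t=lr(round(b,1))
    if t>12 or np.linalg.norm(F())>25:print('stop');break
E
```

```text
-81.2 t41.23 ang -76.57 r 0.0600 ft 13.83 fr 0.92 fz -6.16 w 0.0146
stop
```

```bash
python3 - <<'E'
from geo import *
for k in range(3): ctrl.pause(.3);lr('p')
E
```

```text
p t41.53 ang -76.58 r 0.0600 ft 14.60 fr 1.39 fz -6.11 w 0.0142
p t41.83 ang -76.57 r 0.0600 ft 13.95 fr 1.19 fz -4.61 w 0.0144
p t42.13 ang -76.56 r 0.0600 ft 14.06 fr 2.21 fz -5.92 w 0.0144
```

A steady 14 N with no motion: the 80 N grip is resisting the stud's rotation between the pads. I'll drop to a 20 N grip and turn the tool with the lever.

```bash
python3 - <<'E'
from geo import *
q=lambda b:quat(np.radians(74+(b+74)))
b=-77
ctrl.movel(at(b,.075,PIV,.0602),max_speed=.04);lr('back')
ctrl.close_gripper(20);lr('soft')
n=0
while get_state()['time']<55 and b>-140:
    b-=3
    ctrl.movel(at(b,.075,PIV,.0602),q(b),max_speed=.05);a,t=lr(round(b,1))
    if t>9.5 or np.linalg.norm(F())>20:print('stop');break
print(get_state()['wrist_torque'])
E
```

```text
back t42.39 ang -75.18 r 0.0602 ft 7.88 fr 0.56 fz 1.41 w 0.0148
soft t42.61 ang -75.20 r 0.0601 ft 6.42 fr -0.01 fz 1.14 w 0.0146
-80 t42.87 ang -79.35 r 0.0602 ft 5.10 fr 0.33 fz 4.36 w 0.0147
-83 t43.12 ang -82.28 r 0.0603 ft 4.54 fr 0.28 fz 4.90 w 0.0151
-86 t43.37 ang -85.26 r 0.0603 ft 4.33 fr 0.09 fz 4.15 w 0.0146
-89 t43.62 ang -88.20 r 0.0603 ft 5.85 fr -0.51 fz 3.52 w 0.0140
-92 t43.87 ang -91.10 r 0.0603 ft 5.30 fr 0.41 fz 3.61 w 0.0147
-95 t44.12 ang -93.96 r 0.0604 ft 6.41 fr -0.07 fz 3.93 w 0.0141
-98 t44.37 ang -96.87 r 0.0603 ft 6.38 fr -0.42 fz 3.26 w 0.0150
-101 t44.62 ang -99.77 r 0.0603 ft 6.17 fr 0.07 fz 2.97 w 0.0146
-104 t44.87 ang -102.62 r 0.0603 ft 7.21 fr -0.64 fz 1.98 w 0.0146
-107 t45.12 ang -105.49 r 0.0603 ft 7.22 fr -1.07 fz 2.15 w 0.0146
-110 t45.37 ang -108.40 r 0.0603 ft 7.51 fr -0.73 fz 1.96 w 0.0147
-113 t45.62 ang -111.31 r 0.0603 ft 8.63 fr -0.86 fz 1.09 w 0.0148
-116 t45.87 ang -114.18 r 0.0603 ft 7.55 fr -1.08 fz 1.53 w 0.0144
-119 t46.12 ang -117.04 r 0.0603 ft 8.47 fr -1.83 fz 0.76 w 0.0146
-122 t46.37 ang -119.93 r 0.0602 ft 8.58 fr -1.72 fz 0.80 w 0.0147
-125 t46.62 ang -122.81 r 0.0602 ft 8.26 fr -2.10 fz 0.85 w 0.0145
-128 t46.87 ang -125.69 r 0.0602 ft 9.35 fr -1.61 fz 0.38 w 0.0147
-131 t47.12 ang -128.60 r 0.0601 ft 9.14 fr -2.81 fz 0.25 w 0.0150
-134 t47.37 ang -131.47 r 0.0601 ft 8.91 fr -2.07 fz 0.59 w 0.0148
-137 t47.62 ang -134.35 r 0.0600 ft 9.67 fr -2.81 fz -0.49 w 0.0146
stop
[-1.08369053 -1.91321214 -0.04489223]
```

```bash
python3 - <<'E'
from geo import *
q=lambda b:quat(np.radians(74+(b+74)))
b=-137;T=[]
while b>-150:
    b-=2
    ctrl.movel(at(b,.075,PIV,.0602),q(b),max_speed=.05);a,t=lr(round(b,1));T.append(t)
    if t>13 or np.mean(T[-2:])>11.7:print('stop');break
ctrl.pause(.4);lr('rest')
E
```

```text
-139 t47.87 ang -136.10 r 0.0600 ft 10.79 fr -2.54 fz -0.45 w 0.0143
-141 t48.12 ang -138.04 r 0.0599 ft 10.50 fr -2.51 fz -0.45 w 0.0146
-143 t48.37 ang -139.98 r 0.0599 ft 11.30 fr -3.99 fz -0.58 w 0.0144
-145 t48.62 ang -141.88 r 0.0598 ft 11.06 fr -2.48 fz -0.69 w 0.0149
-147 t48.87 ang -143.82 r 0.0598 ft 10.27 fr -3.64 fz -1.17 w 0.0144
-149 t49.12 ang -145.74 r 0.0598 ft 11.25 fr -3.62 fz -0.30 w 0.0146
-151 t49.37 ang -147.66 r 0.0597 ft 12.23 fr -4.15 fz -1.43 w 0.0145
stop
rest t49.77 ang -147.66 r 0.0597 ft 11.51 fr -4.57 fz -1.05 w 0.0146
```

Firm at about 12 N. I release, withdraw clear, check and hand in.

```bash
python3 - <<'E'
from geo import *
ctrl.ungrasp();p=get_state()['tcp_pos'];ctrl.movel([p[0],p[1],.2])
ctrl.movel([.45,-.30,.25]);s=get_state();print(s['time'],s['contact_force'])
im,_=vision.grab_frame('top');cv2.imwrite('pics/t4.png',cv2.resize(im[75:275,200:465],None,fx=3,fy=3,interpolation=cv2.INTER_CUBIC))
E
```

```text
52.5833 [ 0.32153301 -0.11109885 -0.60493231]
```

View pics/t4.png

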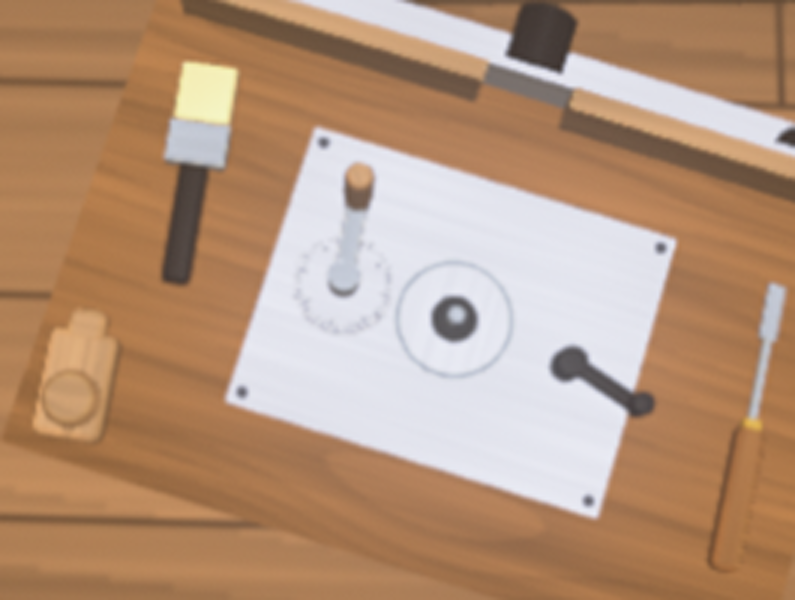

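The lever looks less far round than the tool's path suggested, so I measure its angle before trusting it.

```bash
python3 - <<'E'
from geo import *
f=lambda u,v:(( u+.5)/3-.5+200,(v+.5)/3-.5+75)
p=onz('top',f(641,403),.09)[:2];c=onz('top',f(570,361),.071)[:2];h=onz('top',f(360,174),.143)[:2];hub=onz('top',f(345,274),.075)[:2]
d=p-c;e=h-hub;print(p,c,np.linalg.norm(d),np.degrees(np.arctan2(d[1],d[0])));print(e,np.linalg.norm(e),np.degrees(np.arctan2(e[1],e[0])))
E
```

```text
[ 0.50392193 -0.1849286 ] [ 0.53701406 -0.13496466] 0.0599289956385725 -123.51731773624675
[ 0.05855484 -0.00851893] 0.05917129349913302 -8.277676230370421
```

The lever stands at -123.5°, about 107° of travel, so it either sprang back or slipped. I test and finish it by pushing the stud with the shut fingers, one contact and no twist, which reads the true force.

```bash
cat >> geo.py <<'E'
def pp(b,off,z=.074):
    a=np.radians(b);return [*(PIV+.06*np.array([np.cos(a),np.sin(a)])+off*np.array([-np.sin(a),np.cos(a)])),z]
def pf(b):
    a=np.radians(b);f=F();s=get_state();p=np.array(s['tcp_pos'][:2])-pp(b,.0)[:2]
    t=f[:2]@[-np.sin(a),np.cos(a)];print('%.1f t%.2f ft %.2f fr %.2f fz %.2f off %.4f w %.3f'%(b,s['time'],t,f[:2]@[np.cos(a),np.sin(a)],f[2],p@[-np.sin(a),np.cos(a)],s['width']));return t
E
python3 - <<'E'
from geo import *
Q3=quat(np.radians(-38))
ctrl.movep(pp(-123.5,.04,.15),Q3);ctrl.close_gripper(60)
ctrl.movel(pp(-123.5,.032),max_speed=.12);pf(-123.5)
ctrl.movel(pp(-123.5,.023),max_speed=.06);pf(-123.5)
for b in np.arange(-125,-140,-1.5):
    ctrl.movel(pp(b,.020),max_speed=.05);t=pf(b)
    if t>10.5:print('stop');break
E
```

```text
-123.5 t54.99 ft 0.67 fr 0.69 fz 0.05 off 0.0325 w 0.000
-123.5 t55.29 ft 0.53 fr -0.16 fz 0.74 off 0.0227 w 0.000
-125.0 t55.54 ft 4.58 fr -0.20 fz -1.81 off 0.0219 w 0.000
-126.5 t55.79 ft 7.76 fr -2.33 fz -4.25 off 0.0230 w 0.000
-128.0 t56.04 ft 9.89 fr -2.97 fz -5.81 off 0.0236 w -0.000
-129.5 t56.29 ft 10.37 fr -3.49 fz -6.55 off 0.0237 w -0.000
-131.0 t56.54 ft 10.12 fr -4.18 fz -5.80 off 0.0238 w 0.000
-132.5 t56.79 ft 10.99 fr -4.35 fz -6.74 off 0.0238 w -0.000
stop
```

```bash
python3 - <<'E'
from geo import *
for b in np.arange(-134,-144,-1.5):
    ctrl.movel(pp(b,.020),max_speed=.05);t=pf(b)
    if t>12.3:print('stop');break
ctrl.pause(.2);pf(b)
ctrl.movel(pp(b,.024),max_speed=.05);pf(b)
ctrl.movel(pp(b,.027),max_speed=.05);pf(b)
ctrl.movel(pp(b,.045),max_speed=.15);ctrl.movel(pp(b,.045,.2),max_speed=.15)
ctrl.movel([.45,-.30,.25]);print(get_state()['time'])
im,_=vision.grab_frame('top');cv2.imwrite('pics/t5.png',cv2.resize(im[75:275,200:465],None,fx=3,fy=3,interpolation=cv2.INTER_CUBIC))
E
```

```text
-134.0 t57.04 ft 10.96 fr -5.69 fz -6.52 off 0.0239 w 0.000
-135.5 t57.29 ft 9.44 fr -7.38 fz -6.73 off 0.0239 w 0.000
-137.0 t57.54 ft 10.19 fr -5.97 fz -6.25 off 0.0240 w -0.000
-138.5 t57.79 ft 11.14 fr -7.78 fz -5.85 off 0.0240 w 0.000
-140.0 t58.04 ft 11.28 fr -8.18 fz -7.71 off 0.0241 w -0.000
-141.5 t58.29 ft 11.29 fr -9.22 fz -8.15 off 0.0242 w 0.000
-143.0 t58.54 ft 11.49 fr -8.74 fz -7.39 off 0.0243 w 0.000
-143.0 t58.74 ft 11.07 fr -9.55 fz -6.85 off 0.0243 w -0.000
-143.0 t58.99 ft 6.06 fr -4.87 fz -0.41 off 0.0262 w -0.000
-143.0 t59.24 ft 3.59 fr -3.13 fz 0.99 off 0.0280 w -0.000
61.4917
```

View pics/t5.png

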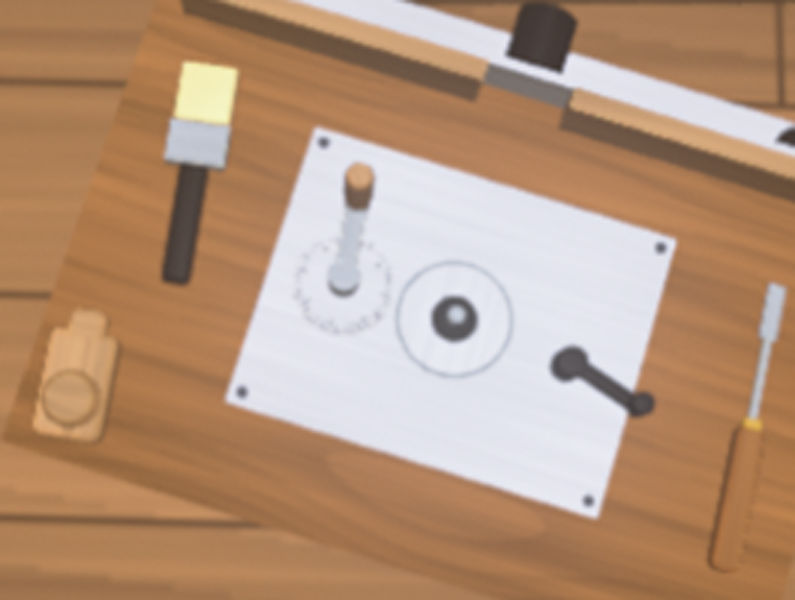

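The lever settles at the same angle both times, and from there it takes about 10 N to move, so it is clamped. The crank and the loose things are undisturbed, so I hand in.

```bash
python3 -c "
from station import ticket
print(ticket.close_job())"
```

```text
the job is handed in; nothing more can be done
None
```

I handed the job in at about 61 s without seeing the verdict: the crank came back up clockwise to within about 1° of its mark, one turn lower; the lock took about 11–12 N, springing back to the same angle when released, so its clamping is inferred, not measured; the robot was clear of everything.

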